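# Sift the loose screw caps out of the jars

## Task

Take the steel sieve by its leaning grip plate and carry it, kept roughly level (never tipped beyond about 10 degrees), to above the grey bin, without losing anything on the way. Holding it there above the rim, shake it side to side until all four small metal caps have dropped through into the bin while both jars stay in the sieve. Then put the sieve back in the middle of its wooden stand, letting go only once it stands there, and leave the tape roll and the small standing bottle where they are.

Things in the scene. Friction and masses are not known exactly. Their poses are not given: they have to be found in the camera images.
- sieve: Rectangular steel sieve, 168 (x) x 158 (y) mm outside, walls 50 high and 4 thick, about 0.26 kg empty. Origin: centre of its underside; z up, x points from its grip plate into the sieve. It starts on the stand with the grip plate towards the robot, 2 jars and 4 caps inside.
- sieve_floor (a point): Centre of the sieve's floor, its top side, 6 mm above the underside. The floor: a solid strip along x, 44 wide (y within +-22), where the caps stand at first; on both sides of it, to the walls at y = +-75, round bars 6 thick along y at x = -41, 0, 41, with open gaps of 35 to 36 mm. Caps that slide along y off the strip fall through; jars cannot.
- sieve_grip (a point): Point to grasp on the flat grip plate outside the sieve's -x wall: x = -113, y = 0, z = 71 mm in the sieve's frame. The plate is 10 thick, 60 wide (y), 72 long, and leans 35 degrees from vertical away from the sieve, from x = -84, z = 30 up to x = -125, z = 89; the point is mid-width, mid-thickness, 50 along it.
- sieve_tab_top (a point): Middle of the upper edge of the grip plate. Close the jaws across its 10 mm thickness with the fingers pointing down along the plate, so tilted 35 degrees; 25 mm or more is free on both sides. The loaded sieve (about 0.44 kg) balances some 110 mm from the grasp: grip firmly.
- stand: Fixed wooden board on which the sieve stands at the start, 220 (x) x 210 (y) x 25 mm high, at the left or right. Origin: centre of its underside; axes along its sides. The sieve starts near its middle with the same heading.
- bin: Fixed open grey bin, 220 (x) x 270 (y) x 70 mm high, walls 4 mm; on the other side of the table from the stand. Origin: centre of its underside; axes along its sides.
- cap0_center (a point): Centre of a small round aluminium screw cap, 24 diameter, 14 high, 14 g; one of four alike, standing flat on the sieve's middle strip. Smooth: slides on the steel at a friction of about 0.2 (it starts to slide at about 2 m/s2).
- cap1_center (a point): Centre of a small round aluminium screw cap, 24 diameter, 14 high, 14 g; one of four alike, standing flat on the sieve's middle strip. Smooth: slides on the steel at a friction of about 0.2 (it starts to slide at about 2 m/s2).
- cap2_center (a point): Centre of a small round aluminium screw cap, 24 diameter, 14 high, 14 g; one of four alike, standing flat on the sieve's middle strip. Smooth: slides on the steel at a friction of about 0.2 (it starts to slide at about 2 m/s2).
- cap3_center (a point): Centre of a small round aluminium screw cap, 24 diameter, 14 high, 14 g; one of four alike, standing flat on the sieve's middle strip. Smooth: slides on the steel at a friction of about 0.2 (it starts to slide at about 2 m/s2).
- jar0_center (a point): Centre of a square amber glass jar with a black lid lying on its side in the sieve, along y: 40 x 40 x 78 mm, about 60 g; one lies at each end (x = -56 and 56) of the sieve. As smooth as the caps.
- jar1_center (a point): Centre of a square amber glass jar with a black lid lying on its side in the sieve, along y: 40 x 40 x 78 mm, about 60 g; one lies at each end (x = -56 and 56) of the sieve. As smooth as the caps.
- tape_mid (a point): Roll of tape lying flat, 76 diameter, 25 high, near the front of the table's middle. Point half-way up on its axis. To be left alone.
- vial_mid (a point): Small amber bottle standing between stand and bin, 34 diameter, 75 high. Point half-way up. To be left alone.
There are look-alikes about, which are no part of the job. Leave any green look-alike of the part that bears jar0_center alone.

How it is judged:
By the outcome, as a careful person would: the job done as asked, in the order asked, and still so for the second after the job is handed in, with the robot touching nothing.
It also fails if it takes over 58 s, if anything falls off the work surface, if the arm or the gripper's body presses on something with over 40 N, if the wrist force passes 120 N, or if a joint passes its speed limit or range.

## Robot

A 6-joint arm with a two-finger parallel gripper is mounted at the origin on the work surface. World frame = base frame: x ahead of the robot, y to its left, z up, the work surface at z = 0. Lengths are in m, angles in rad, forces in N, time in s.
With the tool pointing down it reaches from about 0.3 to 0.775 m from the base axis. Payload 14.6 kg.
Tool frame: the origin (TCP) lies midway between the tips of the shut fingers; the grasp point (between the pads) lies 19 mm behind it; x points along the fingers, y is the direction in which the jaws open and shut, and the axes are right-handed (so a half turn about x gives the same grasp; the last joint's range is limited). The gripper opens to 85 mm and grips with 20 to 120 N. Pads are 22 mm wide; open, the fingers measure 114 mm over their backs; the gripper's body (76 mm by 85 mm) begins 54 mm behind the grasp point. The pads swing forward as they close: fully open they stand 13 mm farther back than shut.
Start: joints at [-1.23, 0.3, 1.521, -0, 1.321, -0.067], TCP at [0.218, -0.505, 0.197] pointing down, gripper open.
Joint ranges: [-3.03, 3.03], [-0.79, 2.21], [0.23, 2.52], [-1.04, 4.18], [0, 3.07], [-2.55, 2.55]. Speed limits (rad/s): [2.22, 2.22, 2.57, 3.14, 3.14, 3.14].

## Interface

Orientations are given as a unit quaternion [x, y, z, w].
In Python, from workcell import bot, vision gives the robot as it stands.
- The arm moves only by the tool carry_out, never from a script. Its argument "targets" is a list of rows, each an object with "jaw": the closure, from 0 (fully open) to 1 (shut); "travel": the shift along the tool's x, y, z in mm, a list of three; "rot": the turn, a rotation vector about the tool's x, y, z in degrees, a list of three. A call has 1 to 12 rows; each row shifts and turns the commanded pose from where the row before left it, along the tool's axes as they then stand; what a row does not reach is not made up. A row lasts 1/8 s, in which the tool goes at most 62.5 mm and 10.7 degrees, less where a joint would pass 70% of its speed; a pose out of reach is approached as far as the arm can. A call with a gripper value outside its range is refused whole. The fingers move at their own pace and stop on an object; "newtons" is the grip in N (left out, the last holds). Time passes only in rows, so rows that do not move let the fingers close. It gives the time, the measured TCP pose, the force and the opening at its end, in the units of the state.
- bot.sense(): the state, without advancing time (a new reading comes with each control period).
- vision.grab_frame(name): name is "scene" or "side" or "wrist"; returns (picture, depth): 420x560x3 uint8, red, green, blue; 420x560 float32, m along the optical axis (not along the pixel's ray), 0 where there is no reading.
- vision.camera_params(name): a dict with "vfov" (degrees; the focal length in pixels is half the picture's height over the tangent of half this angle, whatever the lens; pixels are square), "cx", "cy" (the principal point, pixels), "world_to_cam" (4x4, takes a point from world to camera coordinates). Camera axes: x right, y up, looking along -z (the intrinsics and any distortion apply to the point x, -y, -z); pixel columns grow to the right and rows downward; lengths in m; the calibration is good to about 2 mm. A picture is of the moment at which its call begins: read the wrist's pose just before it. camera_params takes no time and is no camera call; for the wrist camera it gives the pose at the moment of the call.
- bot.hand_in(): hands the job in, once; it reports no verdict.
The state is a dict: "time": time; "qpos": joint angles; "qvel": joint speeds; "joint_torque": joint torques, N m; "eef_pos": TCP position; "ee_rot": TCP orientation; "contact_force": force on the tool from outside, world axes, zero at the start; "moment": the same for the moment, N m; "finger_gap": finger opening in m.
Only numpy, scipy, OpenCV 4.12 (cv2) and the standard library are available. Lean on these libraries where they do the work, as an engineer would, in place of code of your own. Each camera call takes 0.05 s, during which the arm holds its last target. There are 200 camera calls.

## Working session

There is one attempt and no reset: what is moved stays moved. The work goes in short steps, Python scripts to look and compute and a tool call to move; the robot and the scene stay as the last step left them, time stands still between calls to the robot, and variables do not carry over. Pictures are saved under pics/ and viewed, on a budget of 10 in all, crops included, one or two more only if the job needs it, and the job is handed in when it is done.

Besides the shell and the picture viewer there is one more tool, called as name(argument=value, ...), one argument or row to a line, values as JSON. carry_out: Moves the arm, as the interface text tells. Its arguments: {"type":"object","properties":{"targets":{"type":"array"},"newtons":{"type":"number"}},"required":["targets"]}

```bash
ls; mkdir -p pics; cat > h.py <<'E'
import numpy as np, cv2
from workcell import bot, vision
from scipy.spatial.transform import Rotation as R
np.set_printoptions(precision=4,suppress=True)
def grab(n):
    c=vision.camera_params(n); p,d=vision.grab_frame(n); return p,d,c
def save(p,f): cv2.imwrite('pics/'+f,cv2.cvtColor(p,cv2.COLOR_RGB2BGR))
def world(d,c):
    h,w=d.shape; f=h/2/np.tan(np.radians(c['vfov'])/2)
    v,u=np.mgrid[:h,:w]
    P=np.stack([(u-c['cx'])/f*d,-(v-c['cy'])/f*d,-d,np.ones_like(d)],-1)
    return (P@np.linalg.inv(np.array(c['world_to_cam'])).T)[...,:3]
E
python3 - <<'E'
from h import *
for n in('scene','side'):
    p,d,c=grab(n); save(p,n+'0.png'); np.savez(n+'0.npz',p=p,d=d,W=world(d,c)); print(n,{k:(v if k!='world_to_cam' else np.array(v)) for k,v in c.items()})
print(bot.sense())
E
```

```text
pics
scene {'vfov': 45.12204467367749, 'cx': 275.08606391156457, 'cy': 210.4105134940059, 'world_to_cam': array([[ 0.3354,  0.942 , -0.0138, -0.1518],
       [-0.7198,  0.2657,  0.6413,  0.323 ],
       [ 0.6078, -0.2052,  0.7672, -1.4274],
       [ 0.    ,  0.    ,  0.    ,  1.    ]])}
side {'vfov': 52.37145962204605, 'cx': 278.29608627752026, 'cy': 214.39681759424187, 'world_to_cam': array([[-0.9859, -0.1663,  0.0193,  0.5468],
       [ 0.137 , -0.7351,  0.664 , -0.1598],
       [-0.0963,  0.6572,  0.7475, -1.0424],
       [ 0.    ,  0.    ,  0.    ,  1.    ]])}
{'time': 0.1, 'qpos': array([-1.2296,  0.3004,  1.5215, -0.    ,  1.3207, -0.0666]), 'qvel': array([-0.0002, -0.0019, -0.0006,  0.0011, -0.0007,  0.0018]), 'joint_torque': array([  0.0016, -54.4378, -36.2371,  -0.0001,   0.0031,  -0.0001]), 'eef_pos': array([ 0.218 , -0.5047,  0.1962]), 'ee_rot': array([-0.6924, -0.1436,  0.6925, -0.1428]), 'contact_force': array([ 0.2747, -0.9745, -0.3605]), 'moment': array([0.0355, 0.0061, 0.055 ]), 'finger_gap': 0.08543286847472543}
```

View pics/scene0.png

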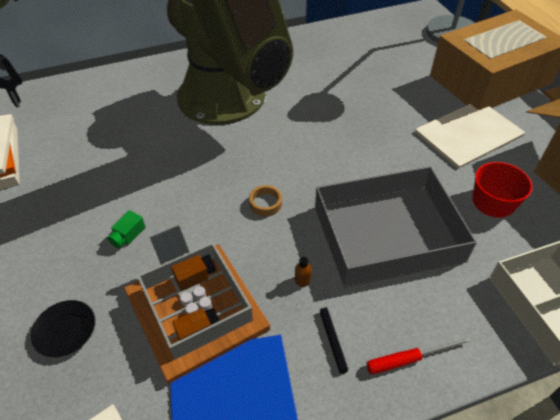

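View pics/side0.png

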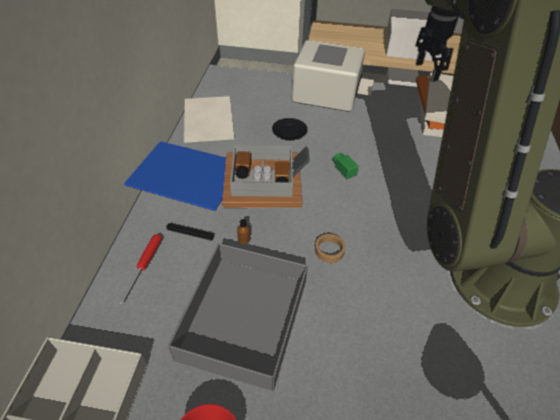

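The scene view shows the sieve with its jars and caps on the stand at (195,300) and the grip plate at (168,243). The bin is at (390,225), the tape at (265,200) and the vial at (303,272). The look-alike is the green jar at (127,228). The other open containers, at (540,290) and the far left, are neither the sieve nor the grey bin. Next I'll fit the geometry from depth.

```bash
python3 - <<'E'
from h import *
for n in('scene','side'):
    z=np.load(n+'0.npz'); W=z['W']; p=z['p']; 
    pts=dict(scene=dict(table=(330,200),tape=(265,190),vial=(303,262),sieve=(195,300),plate=(168,243),binfloor=(390,225)),side=dict(table=(380,230),tape=(330,238),sieve=(263,172),plate=(302,159),binfloor=(250,310)))[n]
    for k,(u,v) in pts.items(): print(n,k,W[v,u])
    def rect(m,name):
        q=W[m][:,:2].astype(np.float32); print(n,name,m.sum(),cv2.minAreaRect(q) if len(q)>5 else '')
        print('   pct',np.percentile(W[m],[1,50,99],axis=0).round(4).tolist())
    s=W[pts['sieve'][1],pts['sieve'][0]]; r=np.linalg.norm(W[...,:2]-s[:2],axis=-1)
    hsv=cv2.cvtColor(p,cv2.COLOR_RGB2HSV); 
    rect((r<.2)&(abs(W[...,2]-.025)<.006)&(hsv[...,1]>100)&(hsv[...,0]<20),'stand')
    rim=(r<.13)&(abs(W[...,2]-.075)<.004)&(hsv[...,1]<80); rect(rim,'rim')
    rect((r<.25)&(W[...,2]>.085)&(W[...,2]<.13)&(hsv[...,1]<90),'plate')
    b=W[pts['binfloor'][1],pts['binfloor'][0]]; rb=np.linalg.norm(W[...,:2]-b[:2],axis=-1)
    rect((rb<.2)&(abs(W[...,2]-.07)<.004)&(hsv[...,1]<80),'binrim')
    t=W[pts['tape'][1],pts['tape'][0]]; rect((np.linalg.norm(W[...,:2]-t[:2],axis=-1)<.09)&(abs(W[...,2]-.025)<.004),'tape')
    if n=='scene':
        t=W[262,303]; rect((np.linalg.norm(W[...,:2]-t[:2],axis=-1)<.05)&(W[...,2]>.02),'vial')
p=cv2.imread('pics/scene0.png')[210:390,100:290]; cv2.imwrite('pics/crop.png',cv2.resize(p,None,fx=3.1,fy=3.1,interpolation=cv2.INTER_CUBIC))
E
```

```text
scene table [0.4779 0.1237 0.0184]
scene tape [ 0.3934 -0.0037  0.0136]
scene vial [ 0.6493 -0.012   0.0754]
scene sieve [ 0.6311 -0.2271  0.0294]
scene plate [ 0.532  -0.247   0.0974]
scene binfloor [0.5814 0.2233 0.0062]
scene stand 5580 ((0.6393544673919678, -0.22983147203922272), (0.2222757488489151, 0.20950543880462646), 10.722532272338867)
   pct [[0.5471, -0.3436, 0.0203], [0.6623, -0.2642, 0.0246], [0.7601, -0.1158, 0.0287]]
scene rim 922 ((0.6311012506484985, -0.2279050648212433), (0.186537966132164, 0.15804818272590637), 9.199261665344238)
   pct [[0.5419, -0.3146, 0.0711], [0.611, -0.2346, 0.0744], [0.7326, -0.1387, 0.0783]]
scene plate 645 ((0.5286086201667786, -0.24486352503299713), (0.03544604778289795, 0.059882260859012604), 9.862586975097656)
   pct [[0.5113, -0.2748, 0.0856], [0.5286, -0.2457, 0.1017], [0.5439, -0.2157, 0.1173]]
scene binrim 952 ((0.5958333611488342, 0.210396409034729), (0.2714793086051941, 0.2250799536705017), 83.1929931640625)
   pct [[0.4752, 0.0664, 0.0661], [0.6239, 0.2101, 0.0688], [0.7187, 0.3531, 0.0727]]
scene tape 286 ((0.42391034960746765,
[... 913 characters left out ...]
, -0.3134, 0.0713], [0.6242, -0.2132, 0.0741], [0.7329, -0.1344, 0.0784]]
side plate 195 ((0.5271658301353455, -0.2428325116634369), (0.028807813301682472, 0.061205487698316574), 7.951616287231445)
   pct [[0.5105, -0.2723, 0.0856], [0.5269, -0.236, 0.104], [0.5441, -0.2125, 0.1175]]
side binrim 925 ((0.5936269164085388, 0.176222026348114), (0.34262943267822266, 0.2209407538175583), 83.41722106933594)
   pct [[0.4759, 0.0661, 0.0661], [0.5985, 0.2508, 0.0691], [0.7186, 0.3565, 0.0727]]
side tape 237 ((0.42403125762939453, -0.010573510080575943), (0.07292980700731277, 0.0748058557510376), 6.787136077880859)
   pct [[0.388, -0.0467, 0.0211], [0.4245, -0.0073, 0.0241], [0.4606, 0.0267, 0.0284]]
```

View pics/crop.png

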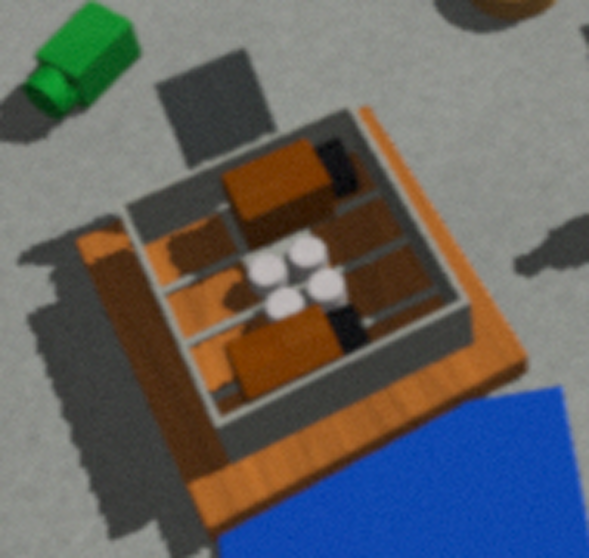

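The crop confirms the amber pair and four caps in the sieve, with the plate on the robot side and the green jar outside. Sieve centre is about (0.639, -0.227) at yaw 10°, and the grip point about (0.528, -0.247, 0.096). Now the tool targets.

```bash
cat >> h.py <<'E'
def sieveR(yaw): return R.from_euler('z',yaw,degrees=True)
def toolR(yaw,s):
    a=np.radians(35); x=np.array([np.sin(a),0,-np.cos(a)]); y=s*np.array([np.cos(a),0,np.sin(a)])
    return sieveR(yaw)*R.from_matrix(np.stack([x,y,np.cross(x,y)],1))
def state():
    s=bot.sense(); return s,np.array(s['eef_pos']),R.from_quat(s['ee_rot'])
E
python3 - <<'E'
from h import *
s,p,r=state(); print(r.as_matrix())
g=np.array([.528,-.246,.096])
for sg in(1,-1):
    T=toolR(10,sg); tcp=g+.019*T.as_matrix()[:,0]; pre=tcp-.11*T.as_matrix()[:,0]
    rv=(r.inv()*T).as_rotvec(degrees=True); print(sg,'rot',rv,np.linalg.norm(rv),'tcp',tcp,'pre',pre,'travel in final axes mm',T.inv().apply(pre-p)*1e3,'in cur axes',r.inv().apply(pre-p)*1e3)
E
```

```text
[[-0.0004  0.3966 -0.918 ]
 [ 0.001  -0.918  -0.3966]
 [-1.     -0.001  -0.    ]]
1 rot [-74.1025  23.3197  29.6094] 83.13668587545223 tcp [ 0.5387 -0.2441  0.0804] pre [ 0.4766 -0.2551  0.1705] travel in final axes mm [ 191.9066  229.3857 -200.9113] in cur axes [  25.7765 -126.5532 -336.3497]
-1 rot [ 99.7271  31.4994 -24.8083] 107.48556802713222 tcp [ 0.5387 -0.2441  0.0804] pre [ 0.4766 -0.2551  0.1705] travel in final axes mm [ 191.9066 -229.3857  200.9113] in cur axes [  25.7765 -126.5532 -336.3497]
```

carry_out(
  targets=[
    {"jaw": 0.3, "travel": [-20, 0, 0], "rot": [0, 0, 0]},
    {"jaw": 0.3, "travel": [-7, -18, -48], "rot": [0, 0, 0]},
    {"jaw": 0.3, "travel": [-7, -18, -48], "rot": [0, 0, 0]},
    {"jaw": 0.3, "travel": [-7, -18, -48], "rot": [0, 0, 0]},
    {"jaw": 0.3, "travel": [-7, -18, -48], "rot": [0, 0, 0]},
    {"jaw": 0.3, "travel": [-7, -18, -48], "rot": [0, 0, 0]},
    {"jaw": 0.3, "travel": [-7, -18, -48], "rot": [0, 0, 0]},
    {"jaw": 0.3, "travel": [-7, -18, -48], "rot": [0, 0, 0]},
    {"jaw": 0.3, "travel": [0, 0, 0], "rot": [0, 0, 0]},
  ],
  newtons=110,
)

```text
time: 1.23
eef_pos: [0.4783, -0.2537, 0.2656]
ee_rot: [0.692, 0.145, -0.692, 0.144]
contact_force: [-0.3, -0.1, -1.0]
finger_gap: 0.0597
```

carry_out(
  targets=[
    {"jaw": 0.5, "travel": [0, 0, 0], "rot": [-8.23, 2.59, 3.29]},
    {"jaw": 0.5, "travel": [0, 0, 0], "rot": [-8.23, 2.59, 3.29]},
    {"jaw": 0.5, "travel": [0, 0, 0], "rot": [-8.23, 2.59, 3.29]},
    {"jaw": 0.5, "travel": [0, 0, 0], "rot": [-8.23, 2.59, 3.29]},
    {"jaw": 0.5, "travel": [0, 0, 0], "rot": [-8.23, 2.59, 3.29]},
    {"jaw": 0.5, "travel": [0, 0, 0], "rot": [-8.23, 2.59, 3.29]},
    {"jaw": 0.5, "travel": [0, 0, 0], "rot": [-8.23, 2.59, 3.29]},
    {"jaw": 0.5, "travel": [0, 0, 0], "rot": [-8.23, 2.59, 3.29]},
    {"jaw": 0.5, "travel": [0, 0, 0], "rot": [-8.23, 2.59, 3.29]},
    {"jaw": 0.5, "travel": [0, 0, 0], "rot": [0, 0, 0]},
  ],
)

```text
time: 2.48
eef_pos: [0.4755, -0.257, 0.2649]
ee_rot: [0.597, 0.379, -0.272, 0.653]
contact_force: [0.1, 0.4, -0.6]
finger_gap: 0.0429
```

```bash
python3 - <<'E'
from h import *
s,p,r=state(); print(s['time'],p,s['qpos'],s['finger_gap'])
T=toolR(10,1); X=T.as_matrix()[:,0]; tcp=np.array([.528,-.246,.096])+.019*X
print('rot left',(r.inv()*T).as_rotvec(degrees=True),'to pre60',T.inv().apply(tcp-.06*X-p)*1e3)
im,d,c=grab('wrist'); save(im,'w1.png'); W=world(d,c); np.savez('w1.npz',p=im,W=W)
m=(W[...,2]>.085)&(W[...,2]<.125)&(np.linalg.norm(W[...,:2]-[.528,-.246],axis=-1)<.06)
q=W[m]; print(m.sum(), cv2.minAreaRect(q[:,:2].astype(np.float32)) if m.sum()>5 else '', q.max(0),q.min(0))
E
```

```text
2.475 [ 0.4755 -0.257   0.2649] [-0.8154  0.0042  1.8193  0.589   1.0348 -1.2204] 0.042897646076078204
rot left [-0.1887  0.112   0.0663] to pre60 [128.0654 -52.9994  -1.6813]
948 ((0.5275082588195801, -0.24418115615844727), (0.031571563333272934, 0.05939361825585365), 9.481029510498047) [ 0.5442 -0.2133  0.119 ] [ 0.5077 -0.2756  0.085 ]
```

View pics/w1.png

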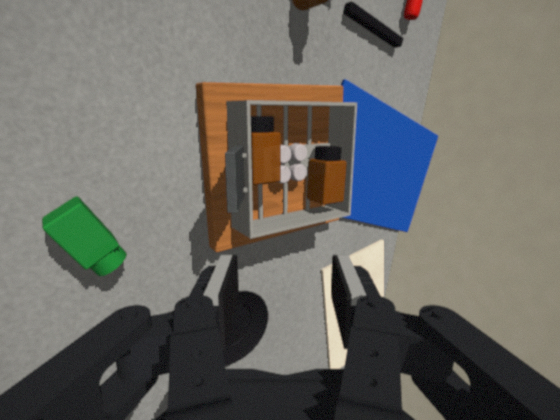

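The wrist view shows the plate at (235,180), across the jaws as wanted, with jars and caps inside at (290,165). One quick fit of plate and rim before descending.

```bash
python3 - <<'E'
from h import *
W=np.load('w1.npz')['W']; s,p,r=state()
c0=np.array([.639,-.2265,.025])
for yaw in (9.5,10.5):
    L=(sieveR(yaw).inv().apply((W-c0).reshape(-1,3)))*1e3
    pl=L[(L[:,2]>55)&(L[:,2]<98)&(abs(L[:,1])<45)&(L[:,0]<-85)&(L[:,0]>-150)]
    rim=L[(abs(L[:,2]-50)<4)&(abs(L[:,0])<95)&(abs(L[:,1])<95)]
    print(yaw,'rim x',np.percentile(rim[rim[:,0]>0][:,0],[98]),np.percentile(rim[(abs(rim[:,1])<60)&(rim[:,0]<-60)][:,0],[5,50,95]),'y',np.percentile(rim[:,1],[1,99]))
    n=np.array([np.cos(np.radians(35)),0,np.sin(np.radians(35))]); dd=(pl-np.array([-113,0,71]))@n
    print('plate normal offset',np.percentile(dd,[5,50,95]),'y',np.percentile(pl[:,1],[1,99]),'along max',np.max((pl-np.array([-113,0,71]))@np.array([-.574,0,.819])))
    # walls +-y slope
    for sg in(1,-1):
        w=rim[(sg*rim[:,1]>68)&(abs(rim[:,0])<70)]; print(sg,len(w),np.polyfit(w[:,0],w[:,1],1))
E
```

```text
9.5 rim x [84.516] [-88.0144 -79.6917 -61.7398] y [-77.7784  79.0525]
plate normal offset [-2.3767  4.298   6.8181] y [-28.0495  30.5823] along max 24.17936134709106
1 330 [-0.0016 77.4994]
-1 365 [ -0.0001 -75.6781]
10.5 rim x [84.7672] [-87.959  -79.6184 -61.6193] y [-77.8447  79.1825]
plate normal offset [-2.3202  4.4394  7.0473] y [-25.96    32.5835] along max 24.168293635885025
1 329 [-0.0191 77.5193]
-1 365 [ -0.0178 -75.6835]
```

carry_out(
  targets=[
    {"jaw": 0.5, "travel": [20, -18, -1], "rot": [0, 0, 0]},
    {"jaw": 0.5, "travel": [36, -18, -1], "rot": [0, 0, 0]},
    {"jaw": 0.5, "travel": [36, -17, -1], "rot": [0, 0, 0]},
    {"jaw": 0.5, "travel": [36, 0, 0], "rot": [0, 0, 0]},
    {"jaw": 0.5, "travel": [0, 0, 0], "rot": [0, 0, 0]},
  ],
)

```text
time: 3.15
eef_pos: [0.5056, -0.2468, 0.1287]
ee_rot: [0.597, 0.381, -0.272, 0.652]
contact_force: [-0.5, -0.7, -0.8]
finger_gap: 0.0426
```

```bash
python3 - <<'E'
from h import *
s,p,r=state(); print(s['time'],p,s['qpos'],s['finger_gap'])
T=toolR(9.5,1); X=T.as_matrix()[:,0]; tcp=np.array([.5277,-.2444,.096])+.019*X
print('rot left',(r.inv()*T).as_rotvec(degrees=True),'to grasp',r.inv().apply(tcp-p)*1e3)
E
```

```text
3.15 [ 0.5056 -0.2468  0.1287] [-0.7505  0.2121  1.9342  0.7384  0.7465 -1.4144] 0.042621458904434466
rot left [ 0.2191 -0.3756  0.1693] to grasp [58.4766 -0.4148  1.6132]
```

Aligned to within 2 mm. Descend and close.

carry_out(
  targets=[
    {"jaw": 0.5, "travel": [15, 0, 1], "rot": [0, 0, 0]},
    {"jaw": 0.5, "travel": [15, 0, 0], "rot": [0, 0, 0]},
    {"jaw": 0.5, "travel": [15, 0, 0], "rot": [0, 0, 0]},
    {"jaw": 0.5, "travel": [13, 0, 0], "rot": [0, 0, 0]},
    {"jaw": 0.5, "travel": [0, 0, 0], "rot": [0, 0, 0]},
  ],
)

```text
time: 3.78
eef_pos: [0.5387, -0.2427, 0.0819]
ee_rot: [0.596, 0.38, -0.271, 0.653]
contact_force: [0.2, -0.6, -0.1]
finger_gap: 0.0423
```

carry_out(
  targets=[
    {"jaw": 0.65, "travel": [0, 0, 0], "rot": [0, 0, 0]},
    {"jaw": 0.75, "travel": [0, 0, 0], "rot": [0, 0, 0]},
    {"jaw": 0.85, "travel": [0, 0, 0], "rot": [0, 0, 0]},
    {"jaw": 1, "travel": [0, 0, 0], "rot": [0, 0, 0]},
    {"jaw": 1, "travel": [0, 0, 0], "rot": [0, 0, 0]},
    {"jaw": 1, "travel": [0, 0, 0], "rot": [0, 0, 0]},
    {"jaw": 1, "travel": [0, 0, 0], "rot": [0, 0, 0]},
  ],
)

```text
time: 4.65
eef_pos: [0.5386, -0.2433, 0.0829]
ee_rot: [0.596, 0.379, -0.271, 0.654]
contact_force: [-2.2, -1.0, -0.3]
finger_gap: 0.004
```

```bash
python3 - <<'E'
from h import *
s,p,r=state(); print(s['time'],p,r.as_quat(),s['qpos'],s['finger_gap'],s['contact_force'],s['moment'])
np.savez('grasp.npz',p=p,q=r.as_quat())
print('world z in tool',r.inv().apply([0,0,1]),'sieve offsets', 'to bin centre',r.inv().apply([-.043,.436,0])*1e3)
E
```

```text
4.65 [ 0.5386 -0.2433  0.0829] [ 0.5962  0.3795 -0.2709  0.6535] [-0.6967  0.3368  1.9034  0.8156  0.6456 -1.475 ] 0.004018940187210735 [-2.1964 -1.0177 -0.3064] [-0.0996  0.6024 -0.0813]
world z in tool [-0.8191  0.5737  0.001 ] sieve offsets to bin centre [  18.5936   27.343  -436.8657]
```

The gap reads 4 mm on a 10 mm plate, which is suspicious, so I'll check before lifting.

carry_out(
  targets=[
    {"jaw": 1, "travel": [0, 0, 0], "rot": [0, 0, 0]},
    {"jaw": 1, "travel": [0, 0, 0], "rot": [0, 0, 0]},
  ],
)

```text
time: 4.9
eef_pos: [0.5386, -0.2433, 0.0829]
ee_rot: [0.596, 0.379, -0.271, 0.654]
contact_force: [-2.4, -1.1, 0.3]
finger_gap: 0.0044
```

```bash
python3 - <<'E'
from h import *
s,p,r=state(); print(s['finger_gap'],s['contact_force'],s['moment'])
im,d,c=grab('wrist'); im2,d2,c2=grab('scene')
save(np.hstack([cv2.resize(im,(400,300)),cv2.resize(im2[215:365,110:310],(400,300))]),'g1.png')
W=world(d,c)
yaw=9.5;L=(sieveR(yaw).inv().apply((W-np.array([.639,-.2257,.025])).reshape(-1,3)))*1e3
rim=L[(abs(L[:,2]-50)<6)&(abs(L[:,0])<95)&(abs(L[:,1])<95)]
print(len(rim),np.percentile(rim,[2,98],axis=0))
E
```

```text
0.004427478112068632 [-2.3859 -1.0599  0.2942] [-0.1454  0.632  -0.1139]
11723 [[-82.5746 -75.7731  44.3072]
 [ 83.7995  77.7005  51.7211]]
```

View pics/g1.png

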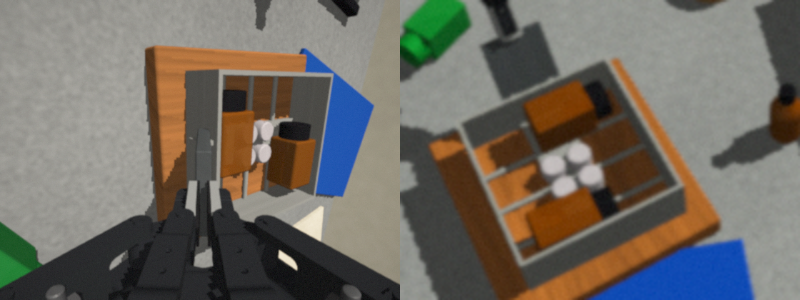

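The plate is between the pads and the gap has stalled short of shut, so it looks held. I'll make a small gentle lift to check grip and tilt.

carry_out(
  targets=[
    {"jaw": 1, "travel": [-1.6, 1.1, 0], "rot": [0, 0, 0]},
    {"jaw": 1, "travel": [-3.3, 2.3, 0], "rot": [0, 0, 0]},
    {"jaw": 1, "travel": [-4.9, 3.4, 0], "rot": [0, 0, 0]},
    {"jaw": 1, "travel": [-4.9, 3.4, 0], "rot": [0, 0, 0]},
    {"jaw": 1, "travel": [-3.3, 2.3, 0], "rot": [0, 0, 0]},
    {"jaw": 1, "travel": [-1.6, 1.1, 0], "rot": [0, 0, 0]},
    {"jaw": 1, "travel": [0, 0, 0], "rot": [0, 0, 0]},
  ],
)

```text
time: 5.88
eef_pos: [0.5385, -0.2432, 0.1068]
ee_rot: [0.596, 0.38, -0.271, 0.654]
contact_force: [-0.3, 0.5, -2.7]
finger_gap: 0.0044
```

```bash
cat >> h.py <<'E'
def level(yaw,approx):
    """rim plane fit + box in sieve frame about approx origin (scene+side)"""
    for n in('scene','side','wrist'):
        im,d,c=grab(n); W=world(d,c).reshape(-1,3); hsv=cv2.cvtColor(im,cv2.COLOR_RGB2HSV).reshape(-1,3)
        L=sieveR(yaw).inv().apply(W-approx)*1e3
        m=(abs(L[:,2]-50)<22)&(abs(L[:,0])<92)&(abs(L[:,1])<90)&((abs(L[:,0])>76)|(abs(L[:,1])>70))&(hsv[:,1]<80)
        L=L[m]
        # keep the top-most points by cells along the outline
        key=np.round(np.degrees(np.arctan2(L[:,1],L[:,0]))/3).astype(int)
        T=np.array([L[key==k][np.argsort(L[key==k][:,2])[-4]] for k in np.unique(key) if (key==k).sum()>5])
        A=np.c_[T[:,:2],np.ones(len(T))]; k=np.ones(len(T),bool)
        for _ in range(5):
            a=np.linalg.lstsq(A[k],T[k][:,2],rcond=None)[0]; k=abs(A@a-T[:,2])<3
        print(n,len(T),k.sum(),'slopes deg x,y',np.degrees(a[:2]),'rim z',a[2]-50,'box',np.percentile(L[L[:,2]>44],[1,99],axis=0)[:,:2].ravel())
E
python3 - <<'E'
from h import *
s,p,r=state(); g=np.load('grasp.npz'); print(s['time'],p-g['p'],(R.from_quat(g['q']).inv()*r).as_rotvec(degrees=True),s['finger_gap'],s['contact_force'],s['moment'])
level(9.5,np.array([.639,-.2257,.025])+p-g['p'])
E
```

```text
5.875 [-0.0001  0.0001  0.0239] [-0.0051  0.0044 -0.0022] 0.004357050795247609 [-0.3406  0.4858 -2.6894] [-0.1488  0.9539 -0.0487]
scene 51 51 slopes deg x,y [-7.1012 -0.1464] rim z -15.834663202627752 box [-88.9376 -78.4746 -62.9821  77.8322]
side 26 23 slopes deg x,y [-7.6863  0.0624] rim z -18.407362093902144 box [-85.9831 -76.9643 -62.9491  81.53  ]
wrist 72 72 slopes deg x,y [-6.6613  0.1833] rim z -13.440210463480305 box [-87.8144 -72.2411 -66.4272  78.3837]
```

The grip holds but the sieve sags about 7°, with its far end still on the stand. I'll go to 120 N, pitch the tool up to level it, and see whether the sag is stable.

carry_out(
  targets=[
    {"jaw": 1, "travel": [0, 0, 0], "rot": [0, 0, 0]},
    {"jaw": 1, "travel": [0, 0, 0], "rot": [0, 0, 0.5]},
    {"jaw": 1, "travel": [0, 0, 0], "rot": [0, 0, 1]},
    {"jaw": 1, "travel": [0, 0, 0], "rot": [0, 0, 1]},
    {"jaw": 1, "travel": [0, 0, 0], "rot": [0, 0, 1]},
    {"jaw": 1, "travel": [0, 0, 0], "rot": [0, 0, 1]},
    {"jaw": 1, "travel": [0, 0, 0], "rot": [0, 0, 1]},
    {"jaw": 1, "travel": [0, 0, 0], "rot": [0, 0, 0.5]},
    {"jaw": 1, "travel": [0, 0, 0], "rot": [0, 0, 0]},
  ],
  newtons=120,
)

```text
time: 7.15
eef_pos: [0.5384, -0.2433, 0.1067]
ee_rot: [0.615, 0.348, -0.236, 0.667]
contact_force: [-0.4, -0.3, -4.8]
finger_gap: 0.0039
```

```bash
python3 - <<'E'
from h import *
s,p,r=state(); g=np.load('grasp.npz'); print(s['time'],p-g['p'],(R.from_quat(g['q']).inv()*r).as_rotvec(degrees=True),s['finger_gap'],s['contact_force'],s['moment'])
level(9.5,np.array([.639,-.2257,.025])+p-g['p'])
E
```

```text
7.15 [-0.0002 -0.      0.0237] [ 0.0153 -0.0015  5.9963] 0.003945917242910423 [-0.4368 -0.2582 -4.7823] [-0.2306  1.2275 -0.0264]
scene 98 94 slopes deg x,y [-3.3907 -0.19  ] rim z -10.291121088286715 box [-91.2323 -78.8734 -30.3137  77.8909]
side 53 47 slopes deg x,y [-2.9552  0.4559] rim z -12.899461202948814 box [-85.9943 -77.2065 -41.0286  81.509 ]
wrist 97 97 slopes deg x,y [-3.3955  0.0124] rim z -7.938864347290426 box [-87.9468 -76.8857 -33.9773  78.4358]
```

Fully carried now, at 3.3° nose-down. Add 3°, lift further, then check for creep.

carry_out(
  targets=[
    {"jaw": 1, "travel": [-2, 1.2, 0], "rot": [0, 0, 0.5]},
    {"jaw": 1, "travel": [-4, 2, 0], "rot": [0, 0, 0.5]},
    {"jaw": 1, "travel": [-7, 4, 0], "rot": [0, 0, 0.5]},
    {"jaw": 1, "travel": [-9, 5, 0], "rot": [0, 0, 0.5]},
    {"jaw": 1, "travel": [-11, 6, 0], "rot": [0, 0, 0.5]},
    {"jaw": 1, "travel": [-11, 5.5, 0], "rot": [0, 0, 0.5]},
    {"jaw": 1, "travel": [-11, 5.5, 0], "rot": [0, 0, 0]},
    {"jaw": 1, "travel": [-9, 4.5, 0], "rot": [0, 0, 0]},
    {"jaw": 1, "travel": [-7, 3.5, 0], "rot": [0, 0, 0]},
    {"jaw": 1, "travel": [-4, 2, 0], "rot": [0, 0, 0]},
    {"jaw": 1, "travel": [-2, 1, 0], "rot": [0, 0, 0]},
    {"jaw": 1, "travel": [0, 0, 0], "rot": [0, 0, 0]},
  ],
)

```text
time: 8.8
eef_pos: [0.5154, -0.2471, 0.1903]
ee_rot: [0.624, 0.332, -0.219, 0.673]
contact_force: [-0.7, 0.7, -4.5]
finger_gap: 0.0038
```

```bash
python3 - <<'E'
from h import *
s,p,r=state(); g=np.load('grasp.npz'); print(s['time'],p-g['p'],(R.from_quat(g['q']).inv()*r).as_rotvec(degrees=True),s['finger_gap'],s['contact_force'],s['moment'])
level(9.5,np.array([.639,-.2257,.02])+p-g['p'])
print(r.inv().apply([-.043,.436,0])*1e3, r.inv().apply([0,0,1]))
E
```

```text
8.8 [-0.0232 -0.0039  0.1073] [0.0042 0.0166 8.9932] 0.003804010464577879 [-0.6755  0.6883 -4.5141] [-0.2036  1.2827  0.0332]
scene 115 112 slopes deg x,y [-0.3916 -0.148 ] rim z -0.04273080135197205 box [-88.7938 -78.8499  81.1842  78.7807]
side 73 61 slopes deg x,y [-0.826   0.6365] rim z -3.344444653134616 box [-91.327  -78.3617  81.9297  82.1093]
wrist 98 97 slopes deg x,y [-0.6475  0.066 ] rim z 1.5322016239276834 box [-87.601  -78.1563  81.0956  78.7588]
[  22.7631   24.0585 -436.8616] [-0.7193  0.6947  0.0008]
```

Level within 1° and stable with no creep. Now carry gently to above the bin.

carry_out(
  targets=[
    {"jaw": 1, "travel": [0.4, 0.5, -5], "rot": [0, 0, 0]},
    {"jaw": 1, "travel": [0.9, 0.9, -10], "rot": [0, 0, 0]},
    {"jaw": 1, "travel": [1.3, 1.4, -15], "rot": [0, 0, 0]},
    {"jaw": 1, "travel": [1.8, 1.8, -20], "rot": [0, 0, 0]},
    {"jaw": 1, "travel": [2.2, 2.3, -25], "rot": [0, 0, 0]},
    {"jaw": 1, "travel": [2.5, 2.6, -28.5], "rot": [0, 0, 0]},
    {"jaw": 1, "travel": [2.5, 2.6, -28.5], "rot": [0, 0, 0]},
    {"jaw": 1, "travel": [2.5, 2.6, -28.5], "rot": [0, 0, 0]},
    {"jaw": 1, "travel": [2.5, 2.6, -28.5], "rot": [0, 0, 0]},
    {"jaw": 1, "travel": [2.5, 2.6, -28.5], "rot": [0, 0, 0]},
  ],
)

```text
time: 10.2
eef_pos: [0.5043, -0.0261, 0.1904]
ee_rot: [0.624, 0.332, -0.218, 0.673]
contact_force: [-0.4, -1.4, -3.5]
finger_gap: 0.0044
```

carry_out(
  targets=[
    {"jaw": 1, "travel": [2.5, 2.6, -28.5], "rot": [0, 0, 0]},
    {"jaw": 1, "travel": [2.5, 2.6, -28.5], "rot": [0, 0, 0]},
    {"jaw": 1, "travel": [2.5, 2.6, -28.5], "rot": [0, 0, 0]},
    {"jaw": 1, "travel": [2.5, 2.6, -28.5], "rot": [0, 0, 0]},
    {"jaw": 1, "travel": [2.5, 2.6, -28.5], "rot": [0, 0, 0]},
    {"jaw": 1, "travel": [2.2, 2.3, -25], "rot": [0, 0, 0]},
    {"jaw": 1, "travel": [1.8, 1.8, -20], "rot": [0, 0, 0]},
    {"jaw": 1, "travel": [1.3, 1.4, -15], "rot": [0, 0, 0]},
    {"jaw": 1, "travel": [0.9, 0.9, -10], "rot": [0, 0, 0]},
    {"jaw": 1, "travel": [0.4, 0.5, -5], "rot": [0, 0, 0]},
    {"jaw": 1, "travel": [0, 0, 0], "rot": [0, 0, 0]},
  ],
)

```text
time: 11.58
eef_pos: [0.4939, 0.1913, 0.1901]
ee_rot: [0.624, 0.332, -0.218, 0.673]
contact_force: [0.6, -0.3, -4.0]
finger_gap: 0.0039
```

```bash
python3 - <<'E'
from h import *
s,p,r=state(); g=np.load('grasp.npz'); print(s['time'],p,p-g['p'],(R.from_quat(g['q']).inv()*r).as_rotvec(degrees=True),s['finger_gap'],s['contact_force'],s['qpos'])
level(9.5,np.array([.639,-.2257,.02])+p-g['p'])
im,d,c=grab('scene'); save(cv2.resize(im[120:320,240:500],(780,600)),'b1.png')
E
```

```text
11.575 [0.4939 0.1913 0.1901] [-0.0447  0.4346  0.1071] [-0.0174  0.0651  8.9886] 0.0038697918310402956 [ 0.6028 -0.3482 -3.9993] [ 0.3725 -0.0752  2.1533 -0.4302  0.334   0.5519]
scene 119 117 slopes deg x,y [-0.5469 -0.1009] rim z -1.007628991343573 box [-88.8509 -79.8358  80.8142  79.5718]
side 111 107 slopes deg x,y [-0.4747  0.1864] rim z -0.7564588574928308 box [-91.4212 -79.5519  81.7506  79.6981]
wrist 97 96 slopes deg x,y [-0.6502  0.0409] rim z 1.724802112490167 box [-87.288  -79.1835  81.1647  77.9543]
```

View pics/b1.png

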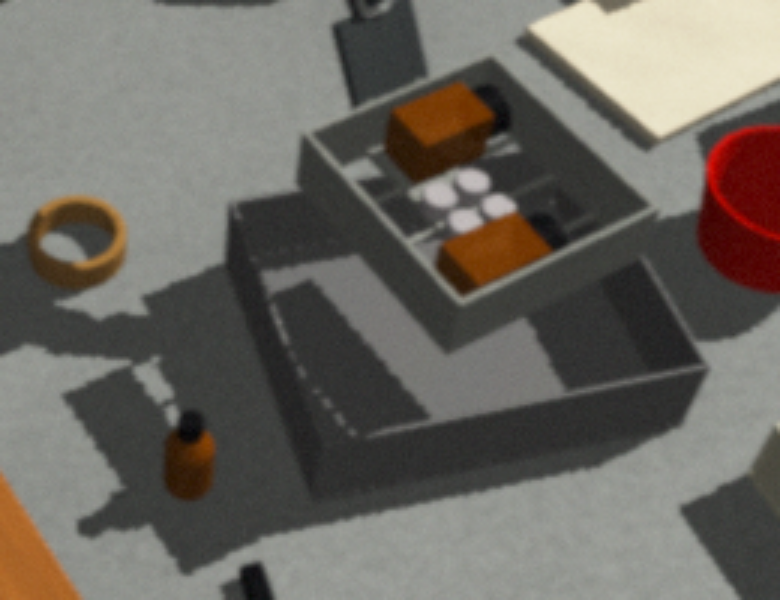

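Over the bin, level, with all four caps near (455,200) and both jars inside. Lower to just above the rim, then shake along the tool's z (the sieve's y).

carry_out(
  targets=[
    {"jaw": 1, "travel": [2.5, -2.4, 0], "rot": [0, 0, 0]},
    {"jaw": 1, "travel": [5, -4.8, 0], "rot": [0, 0, 0]},
    {"jaw": 1, "travel": [7.5, -7.2, 0], "rot": [0, 0, 0]},
    {"jaw": 1, "travel": [5, -4.8, 0], "rot": [0, 0, 0]},
    {"jaw": 1, "travel": [2.5, -2.4, 0], "rot": [0, 0, 0]},
    {"jaw": 1, "travel": [0, 0, 0], "rot": [0, 0, 0]},
  ],
)

```text
time: 12.52
eef_pos: [0.4945, 0.1907, 0.1586]
ee_rot: [0.624, 0.332, -0.219, 0.673]
contact_force: [-0.5, -0.2, -3.4]
finger_gap: 0.0041
```

carry_out(
  targets=[
    {"jaw": 1, "travel": [0, 0, 20], "rot": [0, 0, 0]},
    {"jaw": 1, "travel": [0, 0, -20], "rot": [0, 0, 0]},
    {"jaw": 1, "travel": [0, 0, -20], "rot": [0, 0, 0]},
    {"jaw": 1, "travel": [0, 0, 20], "rot": [0, 0, 0]},
    {"jaw": 1, "travel": [0, 0, 20], "rot": [0, 0, 0]},
    {"jaw": 1, "travel": [0, 0, -20], "rot": [0, 0, 0]},
    {"jaw": 1, "travel": [0, 0, -20], "rot": [0, 0, 0]},
    {"jaw": 1, "travel": [0, 0, 20], "rot": [0, 0, 0]},
    {"jaw": 1, "travel": [0, 0, 0], "rot": [0, 0, 0]},
  ],
)

```text
time: 13.65
eef_pos: [0.4948, 0.1902, 0.1592]
ee_rot: [0.624, 0.331, -0.219, 0.673]
contact_force: [0.6, -1.1, -3.6]
finger_gap: 0.0038
```

```bash
python3 - <<'E'
from h import *
s,p,r=state(); g=np.load('grasp.npz'); print(s['time'],p,(R.from_quat(g['q']).inv()*r).as_rotvec(degrees=True),s['finger_gap'],s['contact_force'],s['qpos'])
level(9.5,np.array([.639,-.2257,.02])+p-g['p'])
im,d,c=grab('scene'); i2,_,_=grab('wrist'); save(np.hstack([cv2.resize(im[140:300,290:490],(500,400)),cv2.resize(i2[:,140:][:280,:280],(300,400))]),'s1.png')
E
```

```text
13.65 [0.4948 0.1902 0.1592] [ 0.0513 -0.0319  9.0204] 0.003812329042038098 [ 0.5747 -1.1345 -3.6497] [ 0.3702 -0.0178  2.1851 -0.5735  0.2552  0.7008]
scene 119 114 slopes deg x,y [ 0.0574 -0.4373] rim z 0.19806628958312444 box [-88.8245 -81.9503  81.1279  77.586 ]
side 111 106 slopes deg x,y [0.0364 0.3224] rim z 0.5752806165758528 box [-91.2405 -78.7703  82.0914  81.0354]
wrist 99 97 slopes deg x,y [-0.0363  0.2907] rim z 3.0942303411215946 box [-87.3589 -76.8149  81.5019  80.1332]
```

View pics/s1.png

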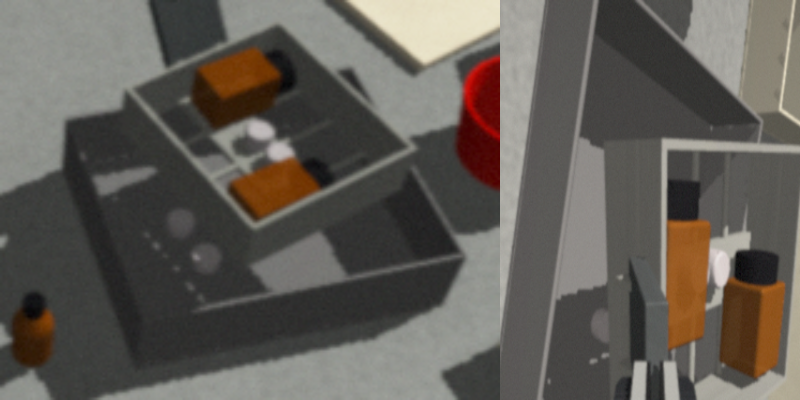

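Two caps are in the bin, at (180,222) and (205,258). Two are still on the strip at (260,130) and (278,150), and both jars are inside. Shake again, a little harder.

carry_out(
  targets=[
    {"jaw": 1, "travel": [0, 0, -22], "rot": [0, 0, 0]},
    {"jaw": 1, "travel": [0, 0, 22], "rot": [0, 0, 0]},
    {"jaw": 1, "travel": [0, 0, 22], "rot": [0, 0, 0]},
    {"jaw": 1, "travel": [0, 0, -22], "rot": [0, 0, 0]},
    {"jaw": 1, "travel": [0, 0, -22], "rot": [0, 0, 0]},
    {"jaw": 1, "travel": [0, 0, 22], "rot": [0, 0, 0]},
    {"jaw": 1, "travel": [0, 0, 22], "rot": [0, 0, 0]},
    {"jaw": 1, "travel": [0, 0, -22], "rot": [0, 0, 0]},
    {"jaw": 1, "travel": [0, 0, 0], "rot": [0, 0, 0]},
  ],
)

```text
time: 15.02
eef_pos: [0.4946, 0.1916, 0.1592]
ee_rot: [0.624, 0.332, -0.218, 0.673]
contact_force: [0.5, 1.2, -3.9]
finger_gap: 0.0038
```

```bash
python3 - <<'E'
from h import *
s,p,r=state(); g=np.load('grasp.npz'); print(s['time'],p,(R.from_quat(g['q']).inv()*r).as_rotvec(degrees=True),s['finger_gap'],s['contact_force'],s['qpos'])
level(9.5,np.array([.639,-.2257,.02])+p-g['p'])
im,d,c=grab('scene'); i2,_,_=grab('side'); save(np.hstack([cv2.resize(im[140:300,290:490],(500,400)),cv2.resize(i2[230:390,170:320],(300,400))]),'s2.png')
E
```

```text
15.025 [0.4946 0.1916 0.1592] [-0.0356  0.0566  9.0343] 0.0038338623412481608 [ 0.4866  1.1523 -3.8583] [ 0.3729 -0.0169  2.1844 -0.5752  0.2549  0.7031]
scene 119 118 slopes deg x,y [0.8456 0.1687] rim z 2.201300577061822 box [-90.4249 -79.2826  82.2754  80.4821]
side 110 102 slopes deg x,y [0.7131 0.0666] rim z 2.1735439428102197 box [-91.2206 -79.3289  82.2555  79.6901]
wrist 101 98 slopes deg x,y [ 0.7568 -0.0158] rim z 4.255457892588424 box [-86.6606 -79.279   81.5112  77.6981]
```

View pics/s2.png

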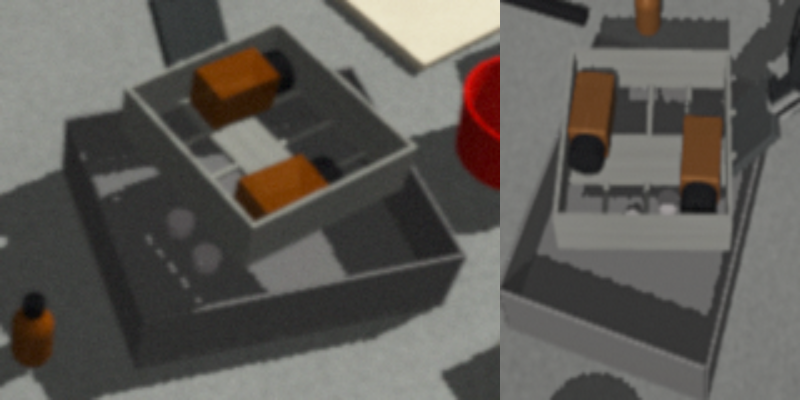

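The strip is empty and both jars are inside. The other two caps show through the grid in the side view at (632,208) and (668,205), so I'll check their height.

```bash
python3 - <<'E'
from h import *
im,d,c=grab('side'); W=world(d,c)
for u,v in((236,313),(253,312)):
    q=W[v-4:v+5,u-5:u+6]; print(np.round(q[::2,::2,2]*1e3).astype(int).tolist())
    print(W[v,u])
s,p,r=state(); print(r.inv().apply([0,0,1]), p)
E
```

```text
[[6, 2, 5, 5, 4, 4], [6, 7, 5, 5, 5, 6], [6, 2, 3, 3, 2, 1], [147, 147, 148, 18, 20, 4], [147, 147, 148, 148, 149, 149]]
[0.6176 0.2031 0.0018]
[[2, 17, 15, 18, 18, 18], [7, 15, 21, 16, 17, 17], [2, 18, 14, 18, 20, 20], [5, 16, 18, 18, 18, 13], [149, 149, 149, 150, 150, 147]]
[0.5779 0.2029 0.0189]
[-0.7193  0.6947  0.001 ] [0.4946 0.1906 0.1589]
```

All caps are on the bin floor (tops at z≈18 mm). Raise and carry back.

carry_out(
  targets=[
    {"jaw": 1, "travel": [-2.5, 2.4, 0], "rot": [0, 0, 0]},
    {"jaw": 1, "travel": [-5, 4.8, 0], "rot": [0, 0, 0]},
    {"jaw": 1, "travel": [-7.5, 7.2, 0], "rot": [0, 0, 0]},
    {"jaw": 1, "travel": [-5, 4.8, 0], "rot": [0, 0, 0]},
    {"jaw": 1, "travel": [-2.5, 2.4, 0], "rot": [0, 0, 0]},
    {"jaw": 1, "travel": [0, 0, 0], "rot": [0, 0, 0]},
  ],
)

```text
time: 16.08
eef_pos: [0.4945, 0.1908, 0.1902]
ee_rot: [0.624, 0.331, -0.219, 0.673]
contact_force: [-0.5, 0.2, -3.1]
finger_gap: 0.0039
```

carry_out(
  targets=[
    {"jaw": 1, "travel": [-0.2, -0.2, 5], "rot": [0, 0, 0]},
    {"jaw": 1, "travel": [-0.4, -0.4, 10], "rot": [0, 0, 0]},
    {"jaw": 1, "travel": [-0.6, -0.6, 15], "rot": [0, 0, 0]},
    {"jaw": 1, "travel": [-0.8, -0.8, 20], "rot": [0, 0, 0]},
    {"jaw": 1, "travel": [-1, -1, 25], "rot": [0, 0, 0]},
    {"jaw": 1, "travel": [-1.1, -1.2, 28.8], "rot": [0, 0, 0]},
    {"jaw": 1, "travel": [-1.1, -1.2, 28.8], "rot": [0, 0, 0]},
    {"jaw": 1, "travel": [-1.1, -1.2, 28.8], "rot": [0, 0, 0]},
    {"jaw": 1, "travel": [-1.1, -1.2, 28.8], "rot": [0, 0, 0]},
    {"jaw": 1, "travel": [-1.1, -1.2, 28.8], "rot": [0, 0, 0]},
  ],
)

```text
time: 17.32
eef_pos: [0.5201, -0.0285, 0.1901]
ee_rot: [0.624, 0.331, -0.219, 0.673]
contact_force: [-0.3, 0.2, -3.5]
finger_gap: 0.0038
```

carry_out(
  targets=[
    {"jaw": 1, "travel": [-1.1, -1.2, 28.8], "rot": [0, 0, 0]},
    {"jaw": 1, "travel": [-1.1, -1.2, 28.8], "rot": [0, 0, 0]},
    {"jaw": 1, "travel": [-1.1, -1.2, 28.8], "rot": [0, 0, 0]},
    {"jaw": 1, "travel": [-1.1, -1.2, 28.8], "rot": [0, 0, 0]},
    {"jaw": 1, "travel": [-1.1, -1.2, 28.8], "rot": [0, 0, 0]},
    {"jaw": 1, "travel": [-1, -1, 25], "rot": [0, 0, 0]},
    {"jaw": 1, "travel": [-0.8, -0.8, 20], "rot": [0, 0, 0]},
    {"jaw": 1, "travel": [-0.6, -0.6, 15], "rot": [0, 0, 0]},
    {"jaw": 1, "travel": [-0.4, -0.4, 10], "rot": [0, 0, 0]},
    {"jaw": 1, "travel": [-0.2, -0.2, 5], "rot": [0, 0, 0]},
    {"jaw": 1, "travel": [0, 0, 0], "rot": [0, 0, 0]},
  ],
)

```text
time: 18.7
eef_pos: [0.5459, -0.2448, 0.1902]
ee_rot: [0.624, 0.332, -0.219, 0.673]
contact_force: [0.0, 0.1, -4.1]
finger_gap: 0.0038
```

```bash
python3 - <<'E'
from h import *
s,p,r=state(); g=np.load('grasp.npz'); print(s['time'],p,(R.from_quat(g['q']).inv()*r).as_rotvec(degrees=True),s['finger_gap'],s['contact_force'],s['qpos'])
a=np.array([.639,-.2257,.02])+p-g['p']; print(a); level(9.5,a)
# sieve vs stand from scene
im,d,c=grab('wrist'); W=world(d,c); hsv=cv2.cvtColor(im,cv2.COLOR_RGB2HSV)
L=sieveR(9.5).inv().apply((W-a).reshape(-1,3))*1e3
rim=L[(abs(L[:,2]-51)<5)&(abs(L[:,0])<95)&(abs(L[:,1])<95)&(hsv.reshape(-1,3)[:,1]<80)]
for sg in(1,-1):
    w=rim[(sg*rim[:,1]>66)&(abs(rim[:,0])<65)]; print(sg,len(w),np.polyfit(w[:,0],w[:,1],1))
w=rim[(rim[:,0]>70)&(abs(rim[:,1])<60)]; print('far',len(w),np.polyfit(w[:,1],w[:,0],1))
E
```

```text
18.7 [ 0.5459 -0.2448  0.1902] [-0.0017  0.0134  8.995 ] 0.0037763368187994635 [ 0.0106  0.0839 -4.0656] [-0.7464  0.1762  1.8871  0.9042  0.7796 -1.4927]
[ 0.6463 -0.2272  0.1273]
scene 115 114 slopes deg x,y [ 0.5656 -0.1459] rim z 2.5351981453578176 box [-91.1641 -78.9173  81.8848  78.6942]
side 73 60 slopes deg x,y [0.3583 0.7   ] rim z -0.7184638501925136 box [-90.448  -79.1404  82.7094  83.0763]
wrist 99 97 slopes deg x,y [0.595  0.1676] rim z 4.34176224244419 box [-86.7925 -77.7061  81.7486  79.16  ]
1 626 [ 0.0076 77.3718]
-1 754 [  0.0039 -75.1226]
far 1219 [-0.0059 78.7887]
```

Level, 4 mm off the stand's middle. Correct that and lower 93 mm, leaving about 10 mm.

carry_out(
  targets=[
    {"jaw": 1, "travel": [2, -2, 0.8], "rot": [0, 0, 0]},
    {"jaw": 1, "travel": [4, -4.5, 0], "rot": [0, 0, 0]},
    {"jaw": 1, "travel": [7, -7.5, 0], "rot": [0, 0, 0]},
    {"jaw": 1, "travel": [10, -10.5, 0], "rot": [0, 0, -0.5]},
    {"jaw": 1, "travel": [10, -10.5, 0], "rot": [0, 0, 0]},
    {"jaw": 1, "travel": [10, -10.5, 0], "rot": [0, 0, 0]},
    {"jaw": 1, "travel": [9, -9.5, 0], "rot": [0, 0, 0]},
    {"jaw": 1, "travel": [6, -6.5, 0], "rot": [0, 0, 0]},
    {"jaw": 1, "travel": [4, -4, 0], "rot": [0, 0, 0]},
    {"jaw": 1, "travel": [2, -2, 0], "rot": [0, 0, 0]},
    {"jaw": 1, "travel": [0, 0, 0], "rot": [0, 0, 0]},
  ],
)

```text
time: 20.27
eef_pos: [0.5416, -0.2466, 0.0974]
ee_rot: [0.623, 0.334, -0.222, 0.672]
contact_force: [-0.7, 0.4, -3.8]
finger_gap: 0.004
```

```bash
python3 - <<'E'
from h import *
s,p,r=state(); g=np.load('grasp.npz'); print(s['time'],p,(R.from_quat(g['q']).inv()*r).as_rotvec(degrees=True),s['finger_gap'],s['contact_force'],s['moment'])
a=np.array([.639,-.2257,.02])+p-g['p']; print(a); level(9.5,a)
E
```

```text
20.275 [ 0.5416 -0.2466  0.0974] [-0.0025  0.0012  8.5026] 0.00397102908329315 [-0.7387  0.3704 -3.8173] [-0.1652  1.1316  0.0421]
[ 0.642  -0.229   0.0345]
scene 107 101 slopes deg x,y [ 0.1605 -0.3859] rim z 1.1752652115781217 box [-91.2588 -78.7478  81.7756  78.1247]
side 70 50 slopes deg x,y [-0.0233  1.4099] rim z -2.5396101449069803 box [-90.3976 -78.4117  82.6105  82.1648]
wrist 98 96 slopes deg x,y [0.0777 0.0124] rim z 3.7969324502109316 box [-86.796  -78.225   81.5986  78.4716]
```

carry_out(
  targets=[
    {"jaw": 1, "travel": [2.2, -2.1, 0], "rot": [0, 0, 0]},
    {"jaw": 1, "travel": [2.2, -2.1, 0], "rot": [0, 0, 0]},
    {"jaw": 1, "travel": [1.4, -1.4, 0], "rot": [0, 0, 0]},
    {"jaw": 1, "travel": [0.7, -0.7, 0], "rot": [0, 0, 0]},
    {"jaw": 1, "travel": [0, 0, 0], "rot": [0, 0, 0]},
  ],
)

```text
time: 21.05
eef_pos: [0.5414, -0.2466, 0.0883]
ee_rot: [0.623, 0.334, -0.222, 0.672]
contact_force: [0.2, -0.3, -3.9]
finger_gap: 0.0039
```

carry_out(
  targets=[
    {"jaw": 1, "travel": [0.7, -0.7, 0], "rot": [0, 0, 0]},
    {"jaw": 1, "travel": [0.7, -0.7, 0], "rot": [0, 0, 0]},
    {"jaw": 1, "travel": [0, 0, 0], "rot": [0, 0, 0]},
  ],
)

```text
time: 21.42
eef_pos: [0.5414, -0.2466, 0.0863]
ee_rot: [0.623, 0.334, -0.222, 0.672]
contact_force: [-0.3, 0.2, -3.8]
finger_gap: 0.0035
```

carry_out(
  targets=[
    {"jaw": 1, "travel": [0.7, -0.7, 0], "rot": [0, 0, 0]},
    {"jaw": 1, "travel": [0, 0, 0], "rot": [0, 0, 0]},
  ],
)

```text
time: 21.68
eef_pos: [0.5416, -0.2467, 0.0861]
ee_rot: [0.623, 0.334, -0.221, 0.672]
contact_force: [-4.6, -0.0, 4.3]
finger_gap: 0.0035
```

carry_out(
  targets=[
    {"jaw": 1, "travel": [0.7, -0.7, 0], "rot": [0, 0, 0]},
    {"jaw": 1, "travel": [0, 0, 0], "rot": [0, 0, 0]},
  ],
)

```text
time: 21.92
eef_pos: [0.5419, -0.2468, 0.086]
ee_rot: [0.623, 0.333, -0.221, 0.672]
contact_force: [-10.2, 3.5, 15.5]
finger_gap: 0.004
```

```bash
python3 - <<'E'
from h import *
s,p,r=state(); g=np.load('grasp.npz'); print(s['time'],p,p-g['p'],s['contact_force'],s['moment'])
a=np.array([.639,-.2257,.02])+p-g['p']; print(a); level(9.5,a)
E
```

```text
21.925 [ 0.5419 -0.2468  0.086 ] [ 0.0033 -0.0036  0.0031] [-10.2014   3.508   15.5077] [0.6243 0.2964 0.6547]
[ 0.6423 -0.2293  0.0231]
scene 100 92 slopes deg x,y [ 0.1606 -0.2719] rim z 1.3924419132453068 box [-90.8475 -78.4732  81.5667  78.4894]
side 68 49 slopes deg x,y [0.1199 1.2165] rim z -2.8066189853243344 box [-91.3077 -78.9927  82.4569  83.1971]
wrist 100 97 slopes deg x,y [0.0486 0.1613] rim z 3.4505701419745165 box [-87.1013 -77.8331  81.3551  78.8413]
```

It has landed (15 N upward) and is level. Ease off 1 mm and open slowly.

carry_out(
  targets=[
    {"jaw": 1, "travel": [-0.7, 0.7, 0], "rot": [0, 0, 0]},
    {"jaw": 0.9, "travel": [0, 0, 0], "rot": [0, 0, 0]},
    {"jaw": 0.8, "travel": [0, 0, 0], "rot": [0, 0, 0]},
    {"jaw": 0.7, "travel": [0, 0, 0], "rot": [0, 0, 0]},
    {"jaw": 0.6, "travel": [0, 0, 0], "rot": [0, 0, 0]},
    {"jaw": 0.5, "travel": [0, 0, 0], "rot": [0, 0, 0]},
    {"jaw": 0.5, "travel": [0, 0, 0], "rot": [0, 0, 0]},
    {"jaw": 0.5, "travel": [0, 0, 0], "rot": [0, 0, 0]},
  ],
  newtons=40,
)

```text
time: 23.08
eef_pos: [0.5414, -0.2466, 0.0854]
ee_rot: [0.623, 0.334, -0.222, 0.672]
contact_force: [0.1, -0.2, -0.1]
finger_gap: 0.0429
```

carry_out(
  targets=[
    {"jaw": 0.5, "travel": [-8, 0, 0], "rot": [0, 0, 0]},
    {"jaw": 0.5, "travel": [-15, 0, 0], "rot": [0, 0, 0]},
    {"jaw": 0.5, "travel": [-20, 0, 0], "rot": [0, 0, 0]},
    {"jaw": 0.5, "travel": [-25, 0, 0], "rot": [0, 0, 0]},
    {"jaw": 0.5, "travel": [-30, 0, 0], "rot": [0, 0, 0]},
    {"jaw": 0.5, "travel": [-30, 0, 0], "rot": [0, 0, 0]},
    {"jaw": 0.5, "travel": [0, 0, 0], "rot": [0, 0, 0]},
  ],
)

```text
time: 23.95
eef_pos: [0.4538, -0.2628, 0.1802]
ee_rot: [0.622, 0.333, -0.222, 0.673]
contact_force: [0.3, -0.5, -0.4]
finger_gap: 0.043
```

```bash
python3 - <<'E'
from h import *
s,p,r=state(); print(s['time'],p,s['contact_force'],s['finger_gap'])
level(9.5,np.array([.640,-.2285,.025]))
im,d,c=grab('scene'); save(im,'end.png'); W=world(d,c); hsv=cv2.cvtColor(im,cv2.COLOR_RGB2HSV)
rr=np.linalg.norm(W[...,:2]-[.64,-.2285],axis=-1); m=(rr<.2)&(abs(W[...,2]-.025)<.006)&(hsv[...,1]>100)&(hsv[...,0]<20)
print('stand',cv2.minAreaRect(W[m][:,:2].astype(np.float32)))
m=(np.linalg.norm(W[...,:2]-[.424,-.012],axis=-1)<.09)&(abs(W[...,2]-.025)<.004); print('tape',cv2.minAreaRect(W[m][:,:2].astype(np.float32)))
m=(np.linalg.norm(W[...,:2]-[.649,-.011],axis=-1)<.05)&(W[...,2]>.02); print('vial',W[m].mean(0),W[m][:,2].max())
b=(np.linalg.norm(W[...,:2]-[.596,.21],axis=-1)<.1)&(W[...,2]>.012)&(W[...,2]<.03); n,l,st,ce=cv2.connectedComponentsWithStats(b.astype(np.uint8)); print('bin blobs',[(W[l==i].mean(0).round(3).tolist(),int(st[i,4])) for i in range(1,n) if st[i,4]>15])
E
```

```text
23.95 [ 0.4538 -0.2628  0.1802] [ 0.2608 -0.5172 -0.4003] 0.04302239545792034
scene 100 95 slopes deg x,y [ 0.1635 -0.4709] rim z -0.7077211978184152 box [-91.2942 -79.5562  83.8656  77.2349]
side 70 50 slopes deg x,y [-0.5544 -0.0657] rim z -4.290757982964678 box [-91.4356 -80.6204  84.6267  81.5114]
wrist 107 104 slopes deg x,y [-0.1019  0.088 ] rim z 1.3996889302030624 box [-84.7794 -79.3094  83.847   77.8007]
stand ((0.6397441029548645, -0.22992315888404846), (0.22098881006240845, 0.20929773151874542), 10.840697288513184)
tape ((0.42483264207839966, -0.012695033103227615), (0.07587737590074539, 0.07481830567121506), 7.015289783477783)
vial [ 0.6515 -0.0119  0.0494] 0.07799122721419793
bin blobs [([0.577, 0.196, 0.017], 85), ([0.575, 0.157, 0.017], 89), ([0.612, 0.223, 0.017], 92), ([0.617, 0.161, 0.017], 97)]
```

View pics/end.png

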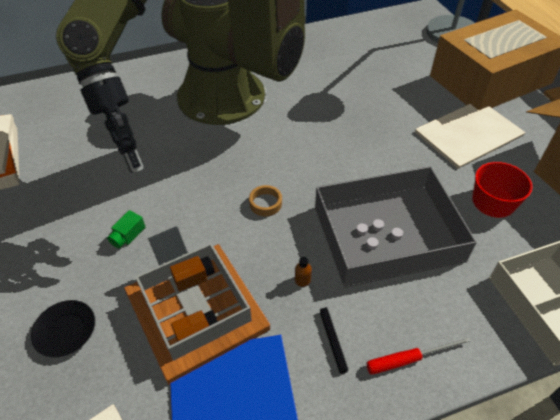

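The final view shows four caps in the bin around (378,233) and both jars in the sieve, centred on its stand at (195,300). The tape (265,200) and vial (303,272) are unmoved, and the gripper is clear. Handing in.

```bash
python3 -c "
from workcell import bot
print(bot.hand_in())"
```

```text
the job is handed in; nothing more can be done
None
```

The job is done and handed in at about 24 s of the 58 s allowed. The arm carried the sieve to the bin, shook it until all four caps dropped, and put it back on its stand.

Last checks:
- **Caps and jars:** four separate caps lie on the bin floor, and both jars are still in the sieve.
- **Sieve:** it stands level, within about 2 mm of the middle of the stand and about 1° off the stand's heading. The gripper let go only after it landed, which showed as a 15 N upward reading.
- **Tape roll and small bottle:** both measure within about 2 mm of where they started, which is camera noise. The green jar was not touched.

Two readings did not match expectations:
- **Sag in the grip:** on first lift the sieve sagged about 7° nose-down while its far edge was still on the stand. I tilted the tool about 9° to level it, and it read within about 1° at every check during the carry and between shakes. I did not measure tilt during the shaking itself.
- **Finger gap:** it read about 4 mm on the 10 mm plate, but the hold stayed firm with no creep.

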